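# Clamp the polishing duct and open its damper five notches

### The job

The extraction duct on the polishing bench is back together but the clamp next to the cream filter unit still stands open: throw that clamp's lever over its dead point so that it snaps fully shut and stays shut. Then open the damper with its red thumb lever, one click at a time and letting it settle in each notch, up to the fifth notch (shut is zero), one short of wide open; never let it reach wide open. Let go, and leave the compound bar, brush and felt buff lying by the duct where they are.

Things in the scene. Friction and masses are not known exactly. Their poses are not given: they have to be found in the camera images.
- station: Extraction station fixed to the bench, placed anew each time: plywood board 250 x 980 x 15 with a cream filter unit at the robot's left (200 high), a level galvanised duct, a wooden polishing hood at the right (250 high). Origin on the bench under the damper axis; x away from the robot, across the duct; y along the duct to the filter unit; z up. Duct 100 in diameter, its axis 85 above the bench at x = 0.
- clamp_pivot (a point): Hinge point of the open duct clamp, fixed on the station at (22, 130, 156) mm in its frame, axes as the station's. The lever turns about this y axis. The clamp's steel band (22 mm wide, 112 mm outer diameter) lies round the duct at this y. The filter unit's face is 140 mm off in +y.
- clamp_grip (a point): Centre of the blue plastic grip of the open clamp's lever: 36 mm along the lever, 24 wide (along the duct), 10 thick. It lies 76 mm along the lever from clamp_pivot, and 10 mm to the side that is uppermost when shut; the lever, 22 wide, ends 94 mm from the pivot. Lever frame: x from grip to hinge, y along the duct. The like clamp 270 mm along in -y is already shut and fixed.
- clamp (a joint): Clamp lever angle, rad. 0: shut, level on its stop, pointing from hinge to robot (station -x). Grows as it rises: 1.571 upright, 2.0 leaning back at its stop. Starts open, 1.5 to 1.9, and stays put there. Below 1.0 the band resists, up to about 7 N at the grip near 0.7, nothing at the dead point 0.25; past that it snaps to 0 and holds. Let go above about 0.3 it springs open to about 1.1.
- damper_axis (a point): Point on the damper lever's vertical hinge axis, fixed on the station at (0, 0, 172) mm, axes as the station's. Round it lies a level notched aluminium sector, radius 76 mm, top at 154 mm height; steel teeth 11 mm across stand on it to 165 mm height at 60 mm radius. A dot on the rim marks each notch: red for shut, five black, green for wide open.
- damper_thumb (a point): Centre of the upright red thumb post at the damper lever's end: round, 18 mm in diameter, from 172 to 200 mm height, this point at 186 mm, 95 mm from damper_axis. The dark steel lever under it is 15 mm wide, 6 thick, underside at 166 mm height; below it only duct and board. Lever frame: x from post to axis.
- damper (a joint): Damper lever angle, rad. 0: shut, square across the duct, pointing from its axis to the robot (station -x). Grows anticlockwise seen from above, towards the hood (station -y), to 1.571 wide open along the duct. A sprung ball holds it in notches 0 to 6, notch n at n x 0.2618 rad. A click takes about 5 N at the post; let go, it settles in the nearest notch. Starts in notch 0, 1 or 2.
- compound_bar: Red-brown bar of polishing compound, 110 x 35 x 30, lying on the station's front board (sizes in mm); a bystander, its origin under it, on what it lies on.
- wash_brush: Wooden brass-bristle brush, 150 x 22 x 26, lying on the station's front board (sizes in mm); a bystander, its origin under it, on what it lies on.
- felt_buff: Off-white felt buff, a disc 60 across and 14 thick, lying on the station's front board (sizes in mm); a bystander, its origin under it, on what it lies on.

How it is judged:
By the outcome, as a careful person would: the job done as asked, in the order asked, and still so for the second after the job is handed in, with the robot touching nothing.
It also fails if it takes over 58 s, if anything falls off the work surface, if the arm or the gripper's body presses on something with over 40 N, if the wrist force passes 120 N, or if a joint passes its speed limit or range.

### The arm

A 6-joint arm with a two-finger parallel gripper is mounted at the origin on the work surface. World frame = base frame: x ahead of the robot, y to its left, z up, the work surface at z = 0. Lengths are in m, angles in rad, forces in N, time in s.
With the tool pointing down it reaches from about 0.325 to 0.775 m from the base axis. Payload 9.3 kg.
Tool frame: the origin (TCP) lies at the very end of the fingers, on their centre line; the grasp point (between the pads) lies 19 mm behind it; z points along the fingers, x is the direction in which the jaws open and shut, and the axes are right-handed (so a half turn about z gives the same grasp; the last joint's range is limited). The gripper opens to 85 mm and grips with 20 to 120 N. Pads are 22 mm wide; open, the fingers measure 114 mm over their backs; the gripper's body (76 mm by 85 mm) begins 54 mm behind the grasp point. The pads swing forward as they close: fully open they stand 13 mm farther back than shut.
Start: joints at [1.052, 0.259, 0.021, 1.334, 0, 1.418], TCP at [0.197, 0.514, 0.231] pointing down, gripper open.
Joint ranges: [-3.04, 3.04], [-0.91, 1.82], [-1.04, 1.36], [-1.92, 1.95], [-1.52, 1.45], [-3.14, 3.14]. Speed limits (rad/s): [2.22, 2.22, 2.79, 3.14, 3.14, 3.14].

### API

Orientations are given as a unit quaternion [w, x, y, z].
In Python, from plant import status, viewer, close_job gives the robot as it stands.
- The arm moves only by the shell command python3 -m handwheel 'ROWS' [FORCE]. ROWS is JSON, a list of rows, each a list of 5 numbers: the shift along the tool's x, y, z in units of 60 mm (1.0 is 60 mm), then the turn about the tool's z in units of 8 degrees (1.0 is 8 degrees), then the finger opening in mm, from 0 to 85.4. In form: [[tx, ty, tz, twist, gripper], ...]. A call has 1 to 12 rows; each row shifts and turns the commanded pose from where the row before left it, along the tool's axes as they then stand; what a row does not reach is not made up. A row lasts 1/8 s, in which the tool goes at most 62.5 mm and 10.7 degrees, less where a joint would pass 70% of its speed; a pose out of reach is approached as far as the arm can. A call is refused whole if a number of a shift passes 1 or a number of a turn 1, either way. A call with a gripper value outside its range is refused whole. The fingers move at their own pace and stop on an object; FORCE is the grip in N (left out, the last holds). Time passes only in rows, so rows that do not move let the fingers close. It gives the time, the measured TCP pose, the force and the opening at its end, in the units of the state.
- status.read_state(): the state, without advancing time (a new reading comes with each control period).
- viewer.camera(name): name is "scene" or "side" or "wrist"; returns a dict with "pixels" (420x560x3 uint8, red, green, blue), "fx", "fy", "cx", "cy" (pixels), "camera_from_world" (4x4, takes a point from world to camera coordinates); the wrist camera has in their place "tool_from_camera" (4x4, takes a point from camera to tool coordinates, whose origin is the TCP and whose axes are the tool frame's). Camera axes: x right, y down, z forward; pixel columns grow to the right and rows downward; lengths in m; the calibration is good to about 2 mm. The wrist camera is an equidistant fisheye: a pixel r from the principal point sees the ray r / f radians off the axis. A picture is of the moment at which its call begins: read the wrist's pose just before it. There is no depth.
- close_job(): hands the job in, once; it reports no verdict.
The state is a dict: "time": time; "joints": joint angles; "joint_velocities": joint speeds; "tau": joint torques, N m; "position": TCP position; "ee_rot": TCP orientation; "ft_force": force on the tool from outside, world axes, zero at the start; "wrist_torque": the same for the moment, N m; "grip_width": finger opening in m.
Only numpy, scipy, OpenCV 4.12 (cv2) and the standard library are available. Lean on these libraries where they do the work, as an engineer would, in place of code of your own. Each camera call takes 0.05 s, during which the arm holds its last target. There are 200 camera calls.

## Working session

There is one attempt and no reset: what is moved stays moved. The work goes in short steps, Python scripts to look and compute and a shell command to move; the robot and the scene stay as the last step left them, time stands still between calls to the robot, and variables do not carry over. Pictures are saved under pics/ and viewed, about 8 in all and at most 12, crops included, and the job is handed in when it is done.

```bash
mkdir -p pics; python3 - <<'E'
from plant import status, viewer
import cv2
s=status.read_state()
print({k:(v if not hasattr(v,'__len__') else [round(float(x),4) for x in v]) for k,v in s.items()})
for n in ["scene","side"]:
    c=viewer.camera(n); cv2.imwrite(f"pics/{n}0.png",c["pixels"][:,:,::-1])
    print(n,c["fx"],c["fy"],c["cx"],c["cy"]); print(c["camera_from_world"])
c=viewer.camera("wrist"); cv2.imwrite("pics/wrist0.png",c["pixels"][:,:,::-1]); print(c["fx"],c["tool_from_camera"])
E
```

```text
{'time': 0.0, 'joints': [1.0524, 0.2592, 0.0208, 1.3337, -0.0, 1.4182], 'joint_velocities': [-0.0014, 0.0005, -0.0002, -0.0008, 0.0003, 0.0006], 'tau': [-0.0015, -55.5642, 34.4528, 0.0138, -0.0003, 0.0], 'position': [0.1966, 0.5134, 0.2307], 'ee_rot': [0.0003, 0.8239, 0.5667, -0.0006], 'ft_force': [-1.1023, 0.8992, 0.0142], 'wrist_torque': [0.0477, -0.0057, -0.0197], 'grip_width': 0.08522348817220893}
scene 539.4074474269853 539.4074474269853 281.37957160541515 211.8645692979165
[[-0.44889757  0.89354684  0.00806314  0.22229348]
 [ 0.74917102  0.38125419 -0.54165305 -0.3516419 ]
 [-0.48706648 -0.23710606 -0.84056348  1.2364769 ]
 [ 0.          0.          0.          1.        ]]
side 438.7954735387885 438.7954735387885 284.80049472193303 212.71097522275747
[[-0.05571256 -0.99833658  0.01483859  0.02041612]
 [-0.82950062  0.0380086  -0.55721097  0.53425207]
 [ 0.5557201  -0.04335226 -0.83023837  0.51282512]
 [ 0.          0.          0.          1.        ]]
325.19226210127806 [[ 9.99999446e-01 -1.00578589e-03 -3.10369438e-04  6.93295520e-04]
 [ 1.05212302e-03  9.63851528e-01  2.66437843e-01 -6.78739809e-02]
 [ 3.11706328e-05 -2.66438022e-01  9.63852053e-01 -1.41843101e-01]
 [ 0.00000000e+00  0.00000000e+00  0.00000000e+00  1.00000000e+00]]
```

View pics/scene0.png

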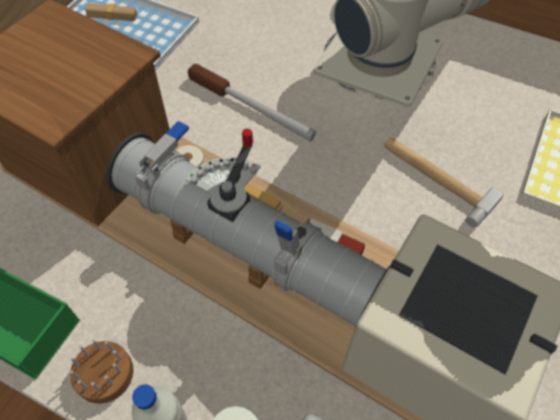

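View pics/side0.png

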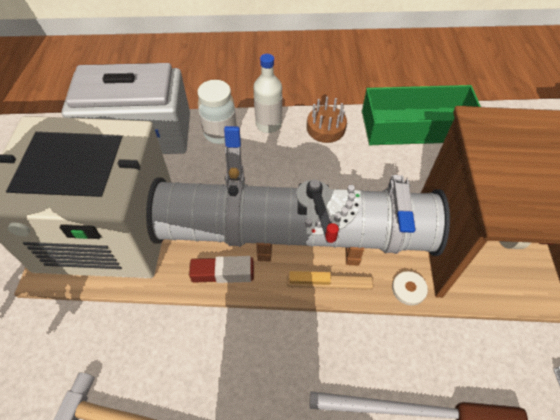

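The scene view shows the open clamp's blue grip at about (285,230), the red post at (247,137) and the shut grip at (179,130). In the side view they are at (232,137), (332,233) and (406,221). The damper hub is at (228,195) in the scene view. Next I triangulate these points.

```bash
cat > h.py <<'E'
import numpy as np, cv2
from scipy.optimize import least_squares
from plant import status, viewer
def blobs(img,kind,amin=25):
    h=cv2.cvtColor(img,cv2.COLOR_RGB2HSV)
    if kind=="blue": m=cv2.inRange(h,(105,150,60),(125,255,255))
    else: m=cv2.inRange(h,(0,190,90),(4,255,255))|cv2.inRange(h,(176,190,90),(180,255,255))
    n,l,st,c=cv2.connectedComponentsWithStats(m)
    return [(c[i].round(1).tolist(),st[i].tolist()) for i in range(1,n) if st[i][4]>=amin]
def proj(c,P):
    q=c["camera_from_world"]@np.r_[P,1]; return np.array([c["fx"]*q[0]/q[2]+c["cx"],c["fy"]*q[1]/q[2]+c["cy"]])
def tri(cs,us):
    r=least_squares(lambda P:np.concatenate([proj(c,P)-u for c,u in zip(cs,us)]),[.5,0,.15]); return r.x,np.abs(r.fun).max()
def plane(c,u,z):
    T=np.linalg.inv(c["camera_from_world"]); d=T[:3,:3]@[(u[0]-c["cx"])/c["fx"],(u[1]-c["cy"])/c["fy"],1]; o=T[:3,3]
    return o+d*(z-o[2])/d[2]
E
python3 - <<'E'
from h import *
for n in ["scene","side"]:
    c=viewer.camera(n)
    for k in ["blue","red"]: print(n,k,blobs(c["pixels"],k))
    x,y,w,h=(130,110,200,160) if n=="scene" else (210,110,220,165)
    cv2.imwrite(f"pics/{n}z.png",cv2.resize(c["pixels"][y:y+h,x:x+w,::-1],None,fx=3.6,fy=3.6,interpolation=cv2.INTER_CUBIC))
E
```

```text
scene blue [([177.4, 130.0], [167, 123, 20, 16, 176]), ([283.3, 230.1], [275, 221, 17, 19, 199]), ([143.9, 396.7], [133, 386, 22, 23, 391])]
scene red [([246.4, 135.7], [244, 130, 7, 15, 65])]
side blue [([266.7, 60.6], [261, 55, 12, 13, 131]), ([232.0, 136.4], [225, 127, 15, 20, 273]), ([405.8, 221.5], [398, 212, 17, 20, 291])]
side red [([331.5, 232.2], [326, 224, 12, 18, 157])]
```

View pics/scenez.png

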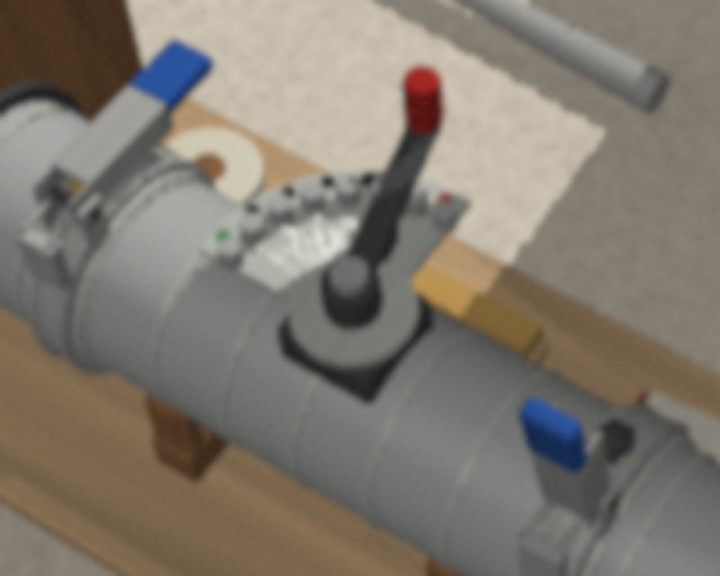

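View pics/sidez.png

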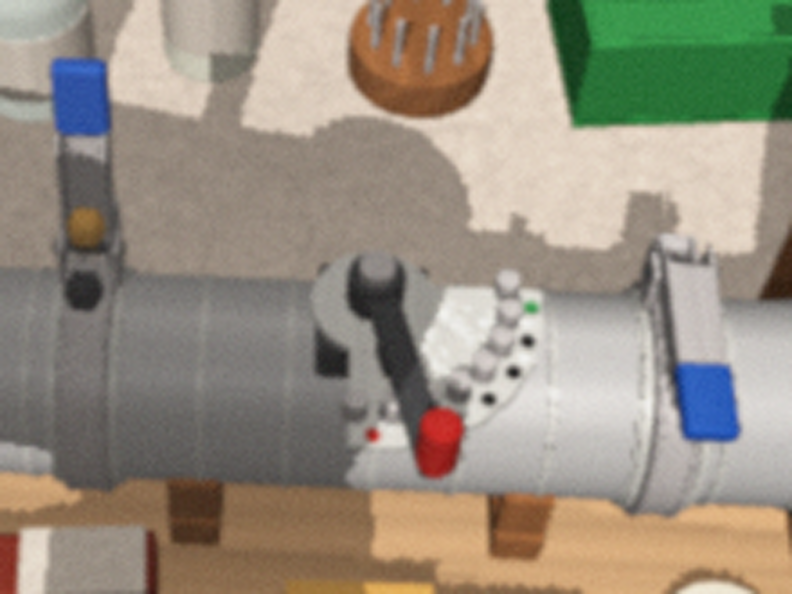

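In the crops, the red dot is at side (313.6,230.8) and scene (253.6,165). The green dot is at side (357.5,195.3) and scene (191.7,175.3). The hub cap top is at side (315,185) and scene (227.8,186.4). The damper lever points between the red dot and the visible black dots. I fit the station pose to these points.

```bash
cat > fit.py <<'E'
from h import *
cs=[viewer.camera(n) for n in ("scene","side")]
M={"shut":((177.4,130),(405.8,221.5)),"open":((283.3,230.1),(232,136.4)),"post":((246.4,135.7),(331.5,232.2)),
"red":((253.6,165),(313.6,230.8)),"green":((191.7,175.3),(357.5,195.3)),"hub":((227.8,186.4),(315,185))}
def model(p):
    x,y,yaw,r,hz,cl,d=p; c,s=np.cos(yaw),np.sin(yaw)
    S=lambda a,b,z:np.array([x+c*a-s*b,y+s*a+c*b,z])
    g=(.022-.076*np.cos(cl)+.010*np.sin(cl), .156+.076*np.sin(cl)+.010*np.cos(cl))
    return {"shut":S(-.054,-.140,.169),"open":S(g[0]-.002*0,.130,g[1]),"post":S(-.095*np.cos(d),-.095*np.sin(d),.187),
     "red":S(-r,0,.154),"green":S(0,-r,.154),"hub":S(0,0,hz)}
def res(p):
    m=model(p); return np.concatenate([proj(c,m[k])-u for k in M for c,u in zip(cs,M[k])])
if __name__=="__main__":
    for k in M: P,e=tri(cs,M[k]); print(k,P.round(4),round(e,1))
    f=least_squares(res,[.52,0,0,.07,.19,1.7,.4],loss="soft_l1")
    print(f.x.round(4)); print(res(f.x).reshape(-1,4).round(1))
    for k,v in model(f.x).items(): print(k,v.round(4))
E
python3 fit.py
```

```text
shut [ 0.5063 -0.1884  0.1685] 0.1
open [0.6328 0.0697 0.2304] 0.2
post [ 0.4804 -0.0708  0.1892] 0.4
red [ 0.5043 -0.0483  0.1549] 0.7
green [ 0.5675 -0.1254  0.1553] 0.3
hub [ 0.5736 -0.0549  0.178 ] 0.9
[ 0.5745 -0.0552 -0.1043  0.0708  0.1778  1.741   0.2732]
[[-0.1 -0.3  0.4 -0.2]
 [-0.2  0.2 -0.   0.8]
 [ 0.2  1.2  0.4  0.4]
 [-0.3  0.1 -1.   0.6]
 [-0.1  0.2 -0.3  0.8]
 [-1.3  0.1 -0.7 -0.1]]
shut [ 0.5062 -0.1888  0.169 ]
open [0.6325 0.0695 0.2292]
post [ 0.4809 -0.0711  0.187 ]
red [ 0.5041 -0.0478  0.154 ]
green [ 0.5671 -0.1256  0.154 ]
hub [ 0.5745 -0.0552  0.1778]
```

The fit residual is about 1 px. The station is at (0.5745, -0.0552) with yaw -0.104, the damper is in notch 1 and the clamp stands at about 1.74 rad. After a -15° twist, tool x is station +y, tool y is station +x and tool z is down. I raise, twist and cross over to behind the open lever.

```bash
python3 -m handwheel '[[0,0,-0.7,-0.94,0],[0,0,-0.7,-0.94,0]]' 20; python3 -m handwheel '[[-0.6,0.8,0,0,0],[-0.6,0.8,0,0,0],[-0.6,0.8,0,0,0],[-0.6,0.8,0,0,0],[-0.6,0.8,0,0,0],[-0.6,0.8,0,0,0],[-0.6,0.8,0,0,0],[-0.6,0.8,0,0,0],[-0.6,0.8,0,0,0],[-0.6,0.8,0,0,0],[-0.6,0.8,0,0,0],[0,0,0,0,0]]'
cat > st.py <<'E'
from plant import status
import numpy as np
s=status.read_state(); p=s["position"]; c,n=np.cos(-.1043),np.sin(-.1043)
dx,dy=p[0]-.5745,p[1]+.0552
w,x,y,z=s["ee_rot"]; a=np.degrees(np.arctan2(2*(x*y+w*z),1-2*(y*y+z*z)))
print("t",round(s["time"],2),"station mm",np.round([1e3*(c*dx+n*dy),1e3*(-n*dx+c*dy),1e3*p[2]],1),"toolx deg from st y",round(a-84.02,1),"F",np.round(s["ft_force"],1),"w",round(s["grip_width"],4),"q",np.round(s["joints"],2))
E
python3 st.py
```

```text
time: 0.6
position: [0.1966, 0.5133, 0.3161]
ee_rot: [0.0, 0.741, 0.671, -0.0]
ft_force: [1.0, 0.6, 0.5]
grip_width: 0.0516
time: 2.1
position: [0.6835, 0.0617, 0.3122]
ee_rot: [-0.001, 0.744, 0.668, -0.001]
ft_force: [-0.3, 0.7, 0.3]
grip_width: -0.0001
t 2.1 station mm [ 96.3 127.6 312.2] toolx deg from st y -0.2 F [-0.3  0.7  0.3] w -0.0001 q [-0.03  0.52  0.63  1.69 -0.    0.08]
```

```bash
python3 -m handwheel '[[0.04,0,0.73,0,0],[0,0,0.73,0,0],[0,-0.2,0,0,0],[0,-0.2,0,0,0],[0,-0.2,0,0,0],[0,-0.2,0,0,0],[0,0,0,0,0]]'; python3 st.py
```

```text
time: 2.98
position: [0.6327, 0.0729, 0.2286]
ee_rot: [0.0, 0.743, 0.67, 0.0]
ft_force: [0.7, -1.2, -0.1]
grip_width: -0.0003
t 2.98 station mm [ 44.6 133.4 228.6] toolx deg from st y 0.1 F [ 0.7 -1.2 -0.1] w -0.0003 q [-0.02  0.41  0.24  1.4   0.    0.09]
```

```bash
python3 -m handwheel '[[-0.05,-0.14,-0.02,0,0],[0,-0.14,-0.02,0,0],[0,-0.18,0.04,0,0],[0,-0.18,0.04,0,0],[0,-0.17,0.09,0,0],[0,-0.17,0.09,0,0],[0,0,0,0,0]]'; python3 st.py
```

```text
time: 3.85
position: [0.575, 0.0756, 0.2149]
ee_rot: [0.001, 0.743, 0.67, 0.001]
ft_force: [5.2, -0.7, 3.6]
grip_width: -0.0001
t 3.85 station mm [-13.1 130.2 214.9] toolx deg from st y 0.1 F [ 5.2 -0.7  3.6] w -0.0001 q [-0.01  0.31  0.06  1.31 -0.    0.09]
```

```bash
python3 -m handwheel '[[0,-0.1,0.08,0,0],[0,-0.1,0.09,0,0],[0,-0.08,0.13,0,0],[0,-0.08,0.13,0,0],[0,-0.06,0.13,0,0],[0,-0.04,0.13,0,0],[0,0,0.03,0,0],[0,0,0,0,0]]'; python3 st.py; python3 - <<'E'
from h import *
c=viewer.camera("side"); print(blobs(c["pixels"],"blue"))
E
```

```text
time: 4.85
position: [0.547, 0.0786, 0.1711]
ee_rot: [-0.0, 0.743, 0.67, -0.0]
ft_force: [0.7, -0.9, -0.4]
grip_width: 0.0001
t 4.85 station mm [-41.3 130.2 171.1] toolx deg from st y 0.1 F [ 0.7 -0.9 -0.4] w 0.0001 q [-0.01  0.29 -0.09  1.19  0.    0.09]
[([266.5, 60.3], [261, 55, 12, 12, 111])]
```

```bash
python3 -m handwheel '[[0,0,-1,0,0],[0,0,-1,0,0],[-0.65,-0.21,0,0,36],[-0.65,-0.21,0,0,36],[-0.65,-0.21,0,-0.94,36],[-0.6,-0.37,0,-0.94,36],[0,0,0,0,36],[0,0,0,0,36]]'; python3 st.py; python3 - <<'E'
from h import *
from fit import cs,model
p=[.5745,-.0552,-.1043,.0708,.1778,0,.2618]; m=model(p)
for c,n in zip(cs,("scene","side")):
    print(n,blobs(c["pixels"],"blue"),blobs(c["pixels"],"red"),"predict open grip shut:",proj(c,m["open"]).round(1),"post n1",proj(c,m["post"]).round(1))
    cv2.imwrite(f"pics/{n}2.png",c["pixels"][60:330,130:430,::-1])
c=viewer.camera("wrist");cv2.imwrite("pics/w2.png",c["pixels"][:,:,::-1])
im=[cv2.imread(f"pics/{n}2.png") for n in("scene","side")]
cv2.imwrite("pics/both2.png",np.hstack(im))
E
```

```text
time: 5.9
position: [0.4767, -0.0705, 0.2913]
ee_rot: [0.0, 0.649, 0.76, 0.0]
ft_force: [-0.1, -0.2, -0.5]
grip_width: 0.0361
t 5.9 station mm [-95.7 -25.4 291.3] toolx deg from st y 15.0 F [-0.1 -0.2 -0.5] w 0.0361 q [-0.32  0.13  0.01  1.45  0.   -0.48]
scene [([177.4, 130.0], [167, 123, 20, 16, 176]), ([318.9, 203.3], [309, 194, 20, 20, 222]), ([143.7, 396.4], [133, 385, 22, 24, 408])] [([246.6, 133.7], [243, 130, 8, 9, 48])] predict open grip shut: [317.7 204.7] post n1 [247.2 137. ]
side [([266.7, 60.7], [261, 55, 12, 13, 132]), ([228.3, 213.2], [221, 204, 16, 19, 250]), ([405.8, 221.5], [398, 212, 17, 20, 291])] [([331.4, 232.2], [326, 224, 12, 18, 155])] predict open grip shut: [228.  213.7] post n1 [331.2 232.8]
```

View pics/both2.png

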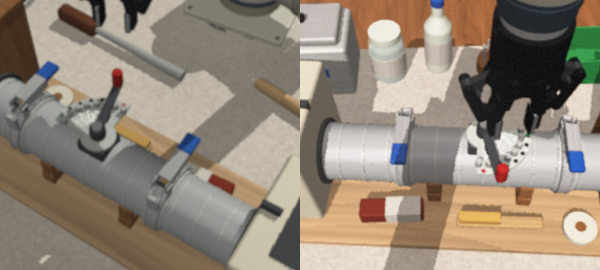

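View pics/w2.png

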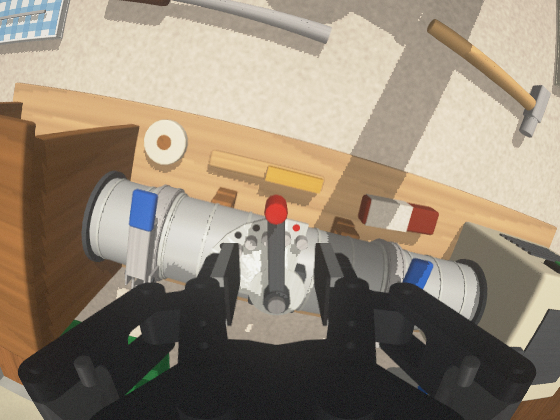

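The clamp grip now sits where the shut prediction puts it in both views: scene (319,203) against (318,205), and side (228,213) against (228,214). The wrist view shows the lever centred between the fingers with the post at (276,208). I go down astride the post with a small gap on each side, so the lever can settle by itself but cannot overrun.

```bash
python3 -m handwheel '[[0,0.06,0.65,0,36],[0,0,0.65,0,36],[0,0,0.65,0,36],[0,0,0.04,0,27],[0,0,0,0,27],[0,0,0,0,27]]'; python3 st.py
```

```text
time: 6.8
position: [0.4809, -0.0701, 0.1734]
ee_rot: [0.001, 0.649, 0.761, 0.0]
ft_force: [0.1, 0.0, -0.5]
grip_width: 0.0273
t 6.8 station mm [-91.5 -24.5 173.4] toolx deg from st y 15.1 F [ 0.1  0.  -0.5] w 0.0273 q [-0.32  0.17 -0.24  1.15 -0.   -0.48]
```

Position is spot on. First click: notch 1 to 2.

```bash
cat >> st.py <<'E'
import sys
if len(sys.argv)>1:
    from h import *
    from fit import model
    for n in ("scene","side"):
        c=viewer.camera(n); print(n,[b[0]+[b[1][4]] for b in blobs(c["pixels"],"red",10)],[proj(c,model([.5745,-.0552,-.1043,.07,.18,0,k*.2618])["post"]).round(0).tolist() for k in range(1,7)])
E
python3 -m handwheel '[[-0.1,0.005,0,-0.47,27],[-0.1,0.005,0,-0.47,27],[-0.1,0.005,0,-0.47,27],[-0.1,0.005,0,-0.47,27],[0,0,0,0,27],[0,0,0,0,27],[0,0,0,0,27],[0,0,0,0,27]]'; python3 st.py 1
```

```text
time: 7.8
position: [0.4873, -0.0927, 0.172]
ee_rot: [0.0, 0.544, 0.839, 0.0]
ft_force: [-0.7, -0.1, -0.3]
grip_width: 0.0274
t 7.8 station mm [-82.8 -46.4 172. ] toolx deg from st y 30.1 F [-0.7 -0.1 -0.3] w 0.0274 q [-0.36  0.19 -0.22  1.16 -0.   -0.78]
scene [[230.9, 134.2, 70]] [[247.0, 137.0], [232.0, 135.0], [217.0, 136.0], [201.0, 140.0], [188.0, 147.0], [176.0, 156.0]]
side [[349.3, 228.1, 104]] [[331.0, 233.0], [347.0, 228.0], [360.0, 220.0], [370.0, 209.0], [375.0, 197.0], [376.0, 184.0]]
```

It is in notch 2 with no contact force. Next click, 2 to 3.

```bash
python3 -m handwheel '[[-0.105,0.005,0,-0.47,27],[-0.105,0.005,0,-0.47,27],[-0.105,0.005,0,-0.47,27],[-0.105,0.005,0,-0.47,27],[0,0,0,0,27],[0,0,0,0,27],[0,0,0,0,27],[0,0,0,0,27]]'; python3 st.py 1
```

```text
time: 9.0
position: [0.5007, -0.1139, 0.1719]
ee_rot: [-0.0, 0.429, 0.903, -0.0]
ft_force: [0.7, -0.5, 0.7]
grip_width: 0.0273
t 9.0 station mm [-67.2 -66.1 171.9] toolx deg from st y 45.2 F [ 0.7 -0.5  0.7] w 0.0273 q [-0.39  0.22 -0.18  1.17 -0.   -1.07]
scene [[215.6, 134.9, 67]] [[247.0, 137.0], [232.0, 135.0], [217.0, 136.0], [201.0, 140.0], [188.0, 147.0], [176.0, 156.0]]
side [[364.1, 220.3, 39]] [[331.0, 233.0], [347.0, 228.0], [360.0, 220.0], [370.0, 209.0], [375.0, 197.0], [376.0, 184.0]]
```

It is in notch 3. Next click, 3 to 4.

```bash
python3 -m handwheel '[[-0.105,0.005,0,-0.47,27],[-0.105,0.005,0,-0.47,27],[-0.105,0.005,0,-0.47,27],[-0.105,0.005,0,-0.47,27],[0,0,0,0,27],[0,0,0,0,27],[0,0,0,0,27],[0,0,0,0,27]]'; python3 st.py 1
```

```text
time: 10.2
position: [0.5193, -0.1309, 0.172]
ee_rot: [0.0, 0.307, 0.952, 0.0]
ft_force: [0.6, -0.2, -0.3]
grip_width: 0.0271
t 10.2 station mm [-47.  -81.1 172. ] toolx deg from st y 60.2 F [ 0.6 -0.2 -0.3] w 0.0271 q [-0.4   0.26 -0.13  1.18  0.   -1.35]
scene [[200.2, 139.0, 66]] [[247.0, 137.0], [232.0, 135.0], [217.0, 136.0], [201.0, 140.0], [188.0, 147.0], [176.0, 156.0]]
side [] [[331.0, 233.0], [347.0, 228.0], [360.0, 220.0], [370.0, 209.0], [375.0, 197.0], [376.0, 184.0]]
```

It is in notch 4. Last click, 4 to 5.

```bash
python3 -m handwheel '[[-0.1,0.005,0,-0.47,27],[-0.1,0.005,0,-0.47,27],[-0.1,0.005,0,-0.47,27],[-0.1,0.005,0,-0.47,27],[0,0,0,0,27],[0,0,0,0,27],[0,0,0,0,27],[0,0,0,0,27]]'; python3 st.py 1
```

```text
time: 11.4
position: [0.5406, -0.1419, 0.172]
ee_rot: [0.0, 0.18, 0.984, -0.0]
ft_force: [-0.6, 0.4, 0.8]
grip_width: 0.0267
t 11.4 station mm [-24.7 -89.8 172. ] toolx deg from st y 75.2 F [-0.6  0.4  0.8] w 0.0267 q [-0.41  0.3  -0.08  1.2  -0.   -1.62]
scene [[187.3, 143.8, 48]] [[247.0, 137.0], [232.0, 135.0], [217.0, 136.0], [201.0, 140.0], [188.0, 147.0], [176.0, 156.0]]
side [] [[331.0, 233.0], [347.0, 228.0], [360.0, 220.0], [370.0, 209.0], [375.0, 197.0], [376.0, 184.0]]
```

It is in notch 5. I open a little, lift clear, back off and check.

```bash
python3 -m handwheel '[[0,0,0,0,36],[0,0,0,0,36],[0,0,-0.3,0,36],[0,0,-0.8,0,36],[0,0,-1,0,36],[0.9,0,-0.3,0,36],[0.9,0,0,0,36],[0,0,0,0,36],[0,0,0,0,36],[0,0,0,0,36]]'; python3 st.py 1; python3 - <<'E'
from fit import *
p=[.5745,-.0552,-.1043,.0708,.1778,0,5*.2618]; m=model(p)
for c,n in zip(cs,("scene","side")): print(n,blobs(c["pixels"],"blue"),proj(c,m["open"]).round(1))
cv2.imwrite("pics/end.png",np.hstack([cv2.resize(cs[0]["pixels"][90:290,120:340,::-1],(396,360)),cv2.resize(cs[1]["pixels"][110:310,200:420,::-1],(396,360))]))
E
```

```text
time: 12.85
position: [0.4404, -0.1042, 0.3155]
ee_rot: [-0.0, 0.18, 0.984, 0.0]
ft_force: [-0.7, 0.9, 0.1]
grip_width: 0.0358
t 12.85 station mm [-128.2  -62.6  315.5] toolx deg from st y 75.3 F [-0.7  0.9  0.1] w 0.0358 q [-0.42  0.08  0.01  1.5  -0.   -1.63]
scene [[186.5, 143.3, 45]] [[247.0, 137.0], [232.0, 135.0], [217.0, 136.0], [201.0, 140.0], [188.0, 147.0], [176.0, 156.0]]
side [] [[331.0, 233.0], [347.0, 228.0], [360.0, 220.0], [370.0, 209.0], [375.0, 197.0], [376.0, 184.0]]
scene [([177.4, 130.0], [167, 123, 20, 16, 176]), ([318.7, 203.3], [309, 194, 20, 20, 232]), ([143.7, 396.4], [133, 385, 22, 24, 407])] [317.7 204.7]
side [([266.7, 60.7], [261, 55, 12, 13, 133]), ([228.4, 213.2], [221, 204, 16, 20, 253]), ([405.9, 221.4], [398, 212, 17, 20, 291])] [228.  213.7]
```

View pics/end.png

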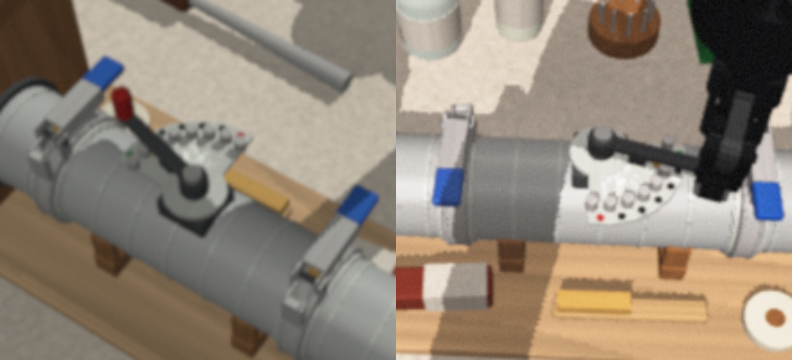

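The final view shows both clamps shut. In the side half, the red dot and four black dots are clear, and in the scene half the green dot is still uncovered at about (132,152). So the lever stands over the fifth black dot. The compound bar, brush and buff lie where they were. I hand in.

```bash
python3 -c "
from plant import close_job
print(close_job())"
```

```text
the job is handed in; nothing more can be done
None
```

I closed the clamp by the filter unit first, then opened the damper to the fifth notch, and handed the job in at about 13 s on the robot's clock. `close_job()` returns no verdict, so these results rest on my own checks.

- **Clamp:** I pushed the lever over from behind with closed fingers, about 6 N when read partway over. It snapped shut. After letting go and again at the end, the blue grip was within 2 px of the shut prediction in both views.
- **Damper:** It started in notch 1. I moved it 1→2→3→4→5 with the open fingers either side of the post, pausing half a second in each notch. It never went past the fifth notch in any check, and the green wide-open dot stayed uncovered.
- **Last check:** In the scene camera the red post was within about 4 px of the fifth-notch prediction. The sixth notch would be about 16 px off. The gripper was clear of everything, with force readings near zero.
- **Not fully confirmed:** The side camera could not see the post in the last three checks (notches 4 and 5) because the gripper blocked it. The last notch reading therefore comes from the scene camera and the visible dots.
- **Bar, brush and buff:** I never touched them, and by eye they look unmoved. I did not measure their positions.

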